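Slide the bearing race out of the crowd into the sprung vee stop

TASK

The big open steel bearing race lies crowded against a spacer ring, a vial, a jar and an adapter sleeve. Slide it flat along the bench, never lifting it, first straight out of the crowd without shifting or tipping the others, and then into the vee of the spring-loaded stop; press it squarely home with about 10 N for a good second, always staying below 17 N, and leave it lying in the vee.

Things in the scene. Friction and masses are not known exactly. Their poses are not given: they have to be found in the camera images.
- race: plain steel bearing race lying flat: outer diameter 72, bore 52 (open to the bench, so closed fingers fit in and can push from within), height 17, about 0.26 kg; slides at 1 to 4 N. Origin: on its axis at its underside. Its way out is its own +x, straight away from the jar; spacer and adapter stand 100 degrees to either side of that, so a push over 10 degrees off it shoves one
- spacer: small solid-looking spacer ring 38 across, 14 high, lying flat against the race; origin at the centre of its underside
- vial: small sample bottle with blue cap, 32 across, 60 high, standing against the race between spacer and jar; origin at the centre of its underside
- jar: small brown jar with white cap, 40 across, 58 high, standing against the race; origin at the centre of its underside
- adapter: dark cylindrical sleeve 35 across, 64 high, standing against the race; origin at the centre of its underside
- stop: fixed vee stop, 42 high: a 90 degree steel vee, 25 high, 90 wide, on a spring and a slide. x axis: the vee's axis, from the open mouth inward. Origin: on the bench, at the centre of a race just seated with the slide at its nearest. The slide is clamped 0 to 16 mm further along +x, differently each time, not reported: feel for it. The vee then gives at 5 N per mm, 8 mm at most
Things that resemble listed ones, but are neither listed nor needed, are in the scene too. There is more than one size of the race; the one meant has the size given above.

How it is judged (in metres and radians):
On the way, in this order (a step that is already met when the one before it is completed fails the run):
1. the race has been slid clear of the crowd: more than 15 mm of free bench between it and each of the four others (horizontal distance between race and spacer above 0.07 m and horizontal distance between race and vial above 0.067 m and horizontal distance between race and jar above 0.071 m and horizontal distance between race and adapter above 0.0685 m), for 0.1 s.
2. the race, centred in the vee, is pressed against it with more than 5 N for half a second (contact force between race and stop above 5 N and y of race in the frame of stop between -0.004 and 0.004 m), for 0.5 s.
At the end, for the whole second after the job is handed in: The race lies flat and at rest in the vee, its centre within 5 mm of the vee's axis and between 6 mm before and 26 mm past the stop's origin along it; spacer, vial, jar and adapter are each within 8 mm of where they began (y of race in the frame of stop between -0.005 and 0.005 m and x of race in the frame of stop between -0.006 and 0.026 m and height (world z) of race below 0.003 m and angle between race's own z axis and vertical below 0.05 rad and linear speed of race below 0.01 m/s and distance of each of spacer, vial, jar, adapter from where it was at the start of the episode below 0.008 m); the robot touches nothing.
It fails at once if the race is lifted more than 5 mm or tilted more than 0.2 rad (height (world z) of race above 0.005 m or angle between race's own z axis and vertical above 0.2 rad).
It fails at once if the race is pressed against the stop with more than 17 N (contact force between race and stop above 17 N).
It fails at once if one of the other four is shifted by more than 8 mm or tipped by more than 0.25 rad (distance of any of spacer, vial, jar, adapter from where it was at the start of the episode above 0.008 m or angle between any of vial, jar, adapter, spacer's own z axis and vertical above 0.25 rad).
It also fails if it takes over 64 s, if anything falls off the work surface, if the arm or the gripper's body presses on something with over 40 N, if the wrist force passes 120 N, or if a joint passes its speed limit or range.

ROBOT

A 6-joint arm with a two-finger parallel gripper is mounted at the origin on a cart in front of the work surface, level with it; the furniture and walls round the work are solid. World frame = base frame: x ahead of the robot, y to its left, z up, the work surface at z = 0. Lengths are in m, angles in degrees, forces in N, time in s.
With the tool pointing down it reaches from about 0.4 to 0.825 m from the base axis. Payload 7 kg.
Tool frame: the origin (TCP) lies between the finger pads; the fingertips stand 19 mm ahead of it and the grasp point (between the pads) is the TCP; z points along the fingers, y is the line along which they close (so a half turn about z gives the same grasp; the last joint's range is limited). The gripper opens to 88 mm and grips with 3 to 60 N. Pads are 19 mm wide; open, the fingers measure 130 mm over their backs; the gripper's body (78 mm by 193 mm) begins 47 mm behind the grasp point.
Start: joints at [-54.024, 20.546, 0.682, 0, -70.136, -16.507], TCP at [0.225, -0.636, 0.246] pointing down, gripper open.
Joint ranges: [-176.03, 176.03], [-82.01, 121.73], [-58.28, 71.71], [-173.87, 95.51], [-174.79, -0.11], [-173.66, 173.66]. Speed limits (degrees/s): [136.94, 136.94, 172.46, 180, 180, 180].

INTERFACE

Orientations are given as [roll, pitch, yaw] about the fixed x, y, z axes, in that order (R = Rz(yaw) Ry(pitch) Rx(roll)).
In Python, from plant import r gives the robot as it stands. The module is installed in compiled form; this text tells all that it offers.
- The arm moves only by the shell command python3 -m pendant 'ROWS' [OPENING] [FORCE]. ROWS is JSON, a list of rows, each a list of 6 numbers: the shift along the tool's x, y, z in mm, then the turn, a rotation vector about the tool's x, y, z in rad. In form: [[tx, ty, tz, wx, wy, wz], ...]. A call has 1 to 20 rows; each row is the pose to reach, as a shift and turn from the pose commanded when the call began, along the tool's axes at that moment; what a row does not reach only later rows make up. A row lasts 1/8 s, in which the tool goes at most 62.5 mm and 10.7 degrees, less where a joint would pass 70% of its speed; a pose out of reach is approached as far as the arm can. A call with a gripper value outside its range is refused whole. OPENING is the finger opening in mm, from 0 to 87.6, set as the call begins (- or left out, the last holds). The fingers move at their own pace and stop on an object; FORCE is the grip in N (left out, the last holds). Time passes only in rows, so rows that repeat a pose let the fingers close. It gives the time, the measured TCP pose, the force, the opening and the grip force at its end, in the units of the state.
- r.get_state(): the state, without advancing time (a new reading comes with each control period).
- r.capture(name): name is "scene" or "side" or "wrist"; returns the picture (420x560x3 uint8, red, green, blue); there is no depth.
- r.camera_params(name): a dict with "mtx" (3x3 intrinsics, pixels), "rvec" (rotation vector, rad) and "tvec" (3), from world to camera coordinates, as OpenCV has them; the wrist camera has in their place "mount" (4x4, takes a point from camera to tool coordinates, whose origin is the TCP and whose axes are the flange's). Camera axes: x right, y down, z forward; pixel columns grow to the right and rows downward; lengths in m; the calibration is good to about 2 mm. A picture is of the moment at which its call begins: read the wrist's pose just before it. camera_params takes no time and is no camera call.
- r.close_job(): hands the job in; it is judged then, once.
The state is a dict: "time_s": time; "joints": joint angles; "qd": joint speeds; "joint_torque": joint torques, N m; "tcp_pos": TCP position; "eef_rot": TCP orientation; "contact_force": force on the tool from outside, world axes, zero at the start; "moment": the same for the moment, N m; "gripper_width": finger opening in m; "gripper_force": force on a finger pad.
Only numpy, scipy, OpenCV 4.12 (cv2) and the standard library are available. Lean on these libraries where they do the work, as an engineer would, in place of code of your own. Each camera call takes 0.05 s, during which the arm holds its last target. There are 200 camera calls.

## Working session

There is one attempt and no reset: what is moved stays moved. The work goes in short steps, Python scripts to look and compute and a shell command to move; the robot and the scene stay as the last step left them, time stands still between calls to the robot, and variables do not carry over. Pictures are saved under pics/ and viewed, at most 13 in all, crops included, and the job is handed in when it is done.

```bash
mkdir -p pics
python3 - <<'E'
from plant import r
import cv2,numpy as np
s=r.get_state();print(s)
for n in("scene","side"):
    p=r.capture(n);cv2.imwrite(f"pics/{n}0.png",p[:,:,::-1]);print(n,r.camera_params(n))
print(r.camera_params("wrist"))
E
```

```text
{'time_s': 0.0, 'joints': array([-5.40234730e+01,  2.05901479e+01,  6.35525469e-01, -1.96228810e-02,
       -7.01343748e+01, -1.65069962e+01]), 'qd': array([ 0.06643901,  0.03092128, -0.11043085,  0.03643225, -0.03802334,
        0.1098559 ]), 'joint_torque': array([-2.56829720e-03, -5.82714701e+01,  2.93046731e+01,  6.99692845e+00,
        6.77647971e-03, -1.25423503e-04]), 'tcp_pos': array([ 0.22481835, -0.63599955,  0.24465205]), 'eef_rot': array([ 1.79909429e+02, -7.60271165e-03, -1.60537146e+02]), 'contact_force': array([-0.09736766, -0.08060823,  0.20153235]), 'moment': array([ 0.01087177,  0.05245147, -0.05956193]), 'gripper_force': 0.0, 'gripper_width': 0.08745921469757872}
scene {'mtx': array([[434.46442829,   0.        , 273.66334177],
       [  0.        , 434.46442829, 212.80254855],
       [  0.        ,   0.        ,   1.        ]]), 'rvec': array([ 2.22335301, -0.83299289,  0.32086685]), 'tvec': array([-0.39443832,  0.32210505,  0.57482944])}
side {'mtx': array([[504.32459412,   0.        , 278.94243201],
       [  0.        , 504.32459412, 206.01120087],
       [  0.        ,   0.        ,   1.        ]]), 'rvec': array([ 0.66560886, -2.32936828,  1.5321695 ]), 'tvec': array([0.52777751, 0.15083109, 0.63526517])}
{'mtx': array([[365.16267466,   0.        , 276.07782134],
       [  0.        , 365.16267466, 212.35664648],
       [  0.        ,   0.        ,   1.        ]]), 'mount': array([[-7.48649077e-04, -9.67926967e-01, -2.51230622e-01,
         6.81828816e-02],
       [ 9.99999560e-01, -5.82427974e-04, -7.35981161e-04,
        -3.28358560e-04],
       [ 5.66052271e-04, -2.51231063e-01,  9.67926977e-01,
        -1.39557344e-01],
       [ 0.00000000e+00,  0.00000000e+00,  0.00000000e+00,
         1.00000000e+00]])}
```

View pics/scene0.png

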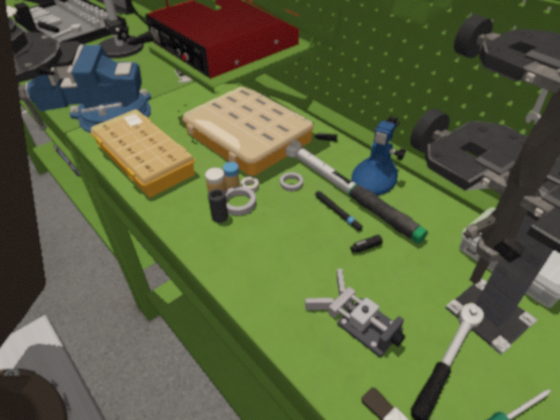

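View pics/side0.png

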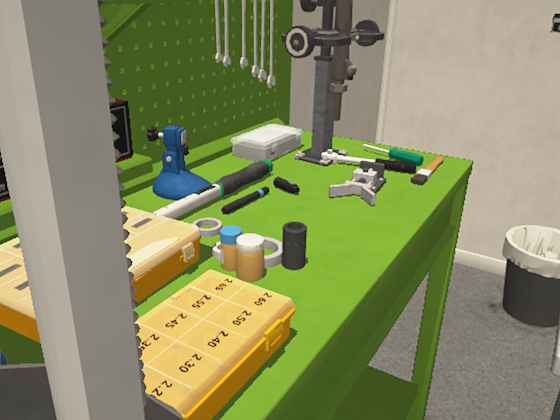

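The scene picture shows two rings. The one at (240,200) touches the jar (215,180), vial (231,175), spacer (250,184) and adapter (219,207); a smaller ring lies loose at (291,181). The stop is at about (355,315) with its mouth to the upper left. The crowded ring is the likely target, so I'll measure it and confirm in a crop.

```bash
cat > h.py <<'E'
import numpy as np,cv2
from plant import r
def ray(n,uv,z):
    c=r.camera_params(n);R=cv2.Rodrigues(c["rvec"])[0];t=c["tvec"]
    d=R.T@np.linalg.inv(c["mtx"])@[uv[0],uv[1],1];o=-R.T@t
    return o+d*(z-o[2])/d[2]
def proj(n,P):
    c=r.camera_params(n);return cv2.projectPoints(np.float64(P).reshape(-1,3),c["rvec"],c["tvec"],c["mtx"],None)[0][:,0]
E
python3 - <<'E'
from h import *
for nm,uv,z in [("race",(240,200),.017),("ring2",(291,181),.012),("jar top",(215,174),.058),("vialtop",(231,168),.06),("spacer",(250,184),.014),("adtop",(218,196),.064),("armtip1",(340,271),.025),("armtip2",(308,304),.025),("apex",(338,297),.025)]:
    print(nm,ray("scene",uv,z).round(4))
p=cv2.imread("pics/scene0.png");a=cv2.resize(p[150:230,190:310],None,fx=6.5,fy=6.5,interpolation=2)[:,:780]
cv2.imwrite("pics/c1.png",a)
b=cv2.resize(p[255:365,295:415],None,fx=5,fy=5,interpolation=2);cv2.imwrite("pics/c2.png",b)
E
```

```text
race [0.554 0.146 0.017]
ring2 [0.6761 0.1247 0.012 ]
jar top [0.5388 0.2054 0.058 ]
vialtop [0.5735 0.197  0.06  ]
spacer [0.6025 0.1744 0.014 ]
adtop [0.5012 0.1408 0.064 ]
armtip1 [ 0.5687 -0.1191  0.025 ]
armtip2 [ 0.4812 -0.1309  0.025 ]
apex [ 0.5273 -0.1536  0.025 ]
```

View pics/c1.png

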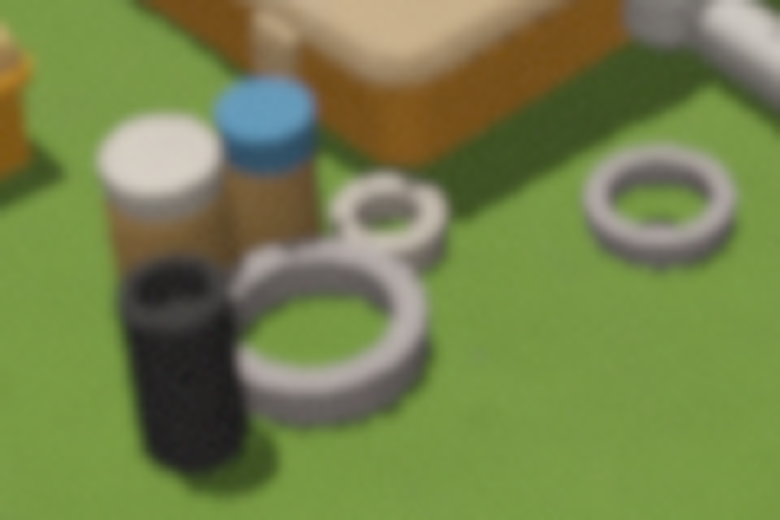

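The enlarged crop confirms it. The crowded ring, centre about (240,200) full-frame, touches the white-capped jar, blue-capped vial, small spacer and black adapter. It is clearly larger than the loose ring, so it is the 72 mm race. Next I move between the race and the stop with the fingers closed and look with the wrist camera.

```bash
python3 -m pendant '[[-37,37,-2,0,0,-0.1],[-74,74,-4,0,0,-0.2],[-111,112,-6,0,0,-0.31],[-148,149,-8,0,0,-0.43],[-185,187,-11,0,0,-0.55],[-222,224,-13,0,0,-0.66],[-259,261,-15,0,0,-0.78],[-296,298,-17,0,0,-0.9],[-333,336,-19,0,0,-1.01],[-370,373,-21,0,0,-1.13],[-407,410,-24,0,0,-1.25],[-444,448,-26,0,0,-1.36],[-482,485,-28,0,0,-1.45],[-519,523,-30,0,0,-1.51],[-519,523,-30,0,0,-1.51],[-519,523,-30,0,0,-1.51]]' 0
cat >> h.py <<'E'
from scipy.spatial.transform import Rotation as Ro
def wcam():
    s=r.get_state();c=r.camera_params("wrist")
    T=np.eye(4);T[:3,:3]=Ro.from_euler("xyz",s["eef_rot"],degrees=True).as_matrix();T[:3,3]=s["tcp_pos"]
    return s,c["mtx"],T@c["mount"]
def wray(K,M,uv,z):
    d=M[:3,:3]@np.linalg.inv(K)@[uv[0],uv[1],1];o=M[:3,3];return o+d*(z-o[2])/d[2]
def wproj(K,M,P):
    q=(np.float64(P).reshape(-1,3)-M[:3,3])@M[:3,:3]@K.T;return q[:,:2]/q[:,2:]
E
python3 - <<'E'
from h import *
s,K,M=wcam();p=r.capture("wrist");cv2.imwrite("pics/w1.png",p[:,:,::-1]);np.savez("w1",K=K,M=M)
print(s["tcp_pos"],s["eef_rot"],s["joints"],s["contact_force"])
E
```

```text
time_s: 2.1
tcp_pos: [0.5396, 0.0298, 0.275]
eef_rot: [179.9, 0.0, -74.0]
contact_force: [0.7, 0.1, -0.2]
gripper_width: 0.0003
gripper_force: 0.0
[0.53955596 0.02976244 0.27502373] [ 1.79929201e+02  8.16784240e-04 -7.39961456e+01] [ 2.39394090e+01  6.80814725e+00 -1.36525261e+01 -1.12909569e-02
 -6.96093356e+01 -7.93161359e+00] [ 0.68264399  0.09903661 -0.15055951]
```

View pics/w1.png

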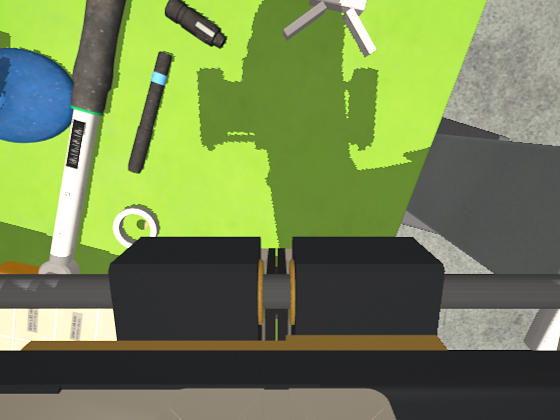

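The wrist view shows the stop's arm tips at the top, at (288,32) and (370,50), and the gripper hides the lower half. I'll step ahead to see the stop, then back to see the race.

```bash
python3 -m pendant '[[50,0,0,0,0,0],[100,0,0,0,0,0],[100,0,0,0,0,0],[100,0,0,0,0,0]]' | head -2
python3 - <<'E'
from h import *
s,K,M=wcam();p=r.capture("wrist");cv2.imwrite("pics/w2.png",p[:,:,::-1]);np.savez("w2",K=K,M=M)
E
python3 -m pendant '[[-55,-8,0,0,0,0],[-110,-15,0,0,0,0],[-165,-23,0,0,0,0],[-220,-30,0,0,0,0],[-275,-38,0,0,0,0],[-330,-46,0,0,0,0],[-330,-46,0,0,0,0],[-330,-46,0,0,0,0]]'
python3 - <<'E'
from h import *
s,K,M=wcam();p=r.capture("wrist");cv2.imwrite("pics/w3.png",p[:,:,::-1]);np.savez("w3",K=K,M=M)
a=cv2.imread("pics/w2.png")[0:230];b=p[:230,:,::-1]
a=cv2.resize(a,None,fx=1.3,fy=1.3,interpolation=2);b=cv2.resize(b,None,fx=1.3,fy=1.3,interpolation=2)
cv2.imwrite("pics/w23.png",np.vstack([a,b]))
E
```

```text
time_s: 2.65
tcp_pos: [0.5669, -0.0676, 0.2756]
time_s: 3.7
tcp_pos: [0.5201, 0.264, 0.2756]
eef_rot: [180.0, -0.0, -73.9]
contact_force: [-0.4, -0.5, -0.6]
gripper_width: 0.0002
gripper_force: 0.0
```

View pics/w23.png

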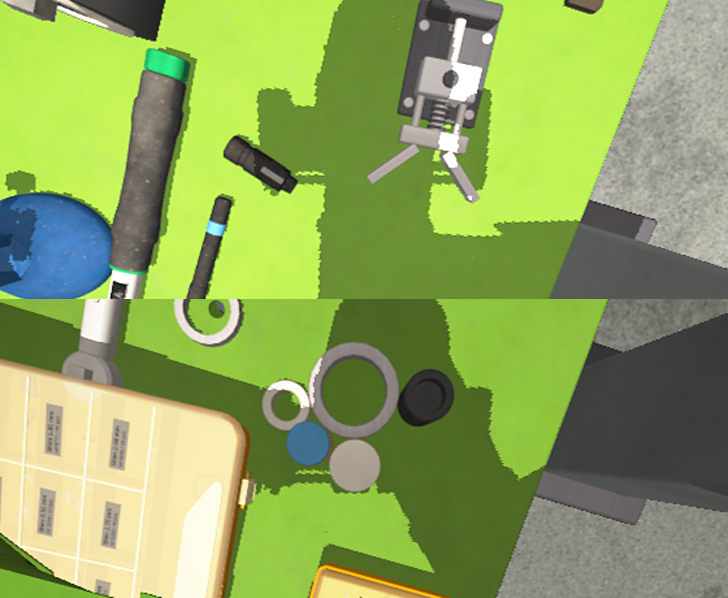

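Top panel: the stop's vee tips are at panel (370,180) and (475,200), its back is upward, and the slide and spring lie behind. Bottom panel: the race is at panel (355,390), the jar cap (354,465), the vial cap (307,442), the spacer (285,404) and the adapter (430,397). I'll convert these to positions and check them with a model overlay.

```bash
cat > m.py <<'E'
from h import *
D=np.load("w3.npz");K,M=D["K"],D["M"]
f=lambda u,v,z:wray(K,M,(u/1.3,(v-299)/1.3),z)
race=f(355,390,.017);jar=f(354.5,465.5,.058);vial=f(307.5,442.5,.06);sp=f(285,404,.014);ad=f(432,393,.064)
for n,P,d in [("jar",jar,56),("vial",vial,52),("spacer",sp,55),("adapter",ad,53.5)]:
    e=P-race;print(n,P.round(4),"dist",(np.hypot(*e[:2])*1000).round(1),d,"ang",np.degrees(np.arctan2(e[1],e[0])).round(1))
print("race",race.round(4))
p=cv2.imread("pics/w3.png");S=5
x0,y0,x1,y1=195,20,355,140
a=cv2.resize(p[y0:y1,x0:x1],None,fx=S,fy=S,interpolation=2)
t=np.linspace(0,2*np.pi,60)
def circ(P,rad,z,c):
    q=wproj(K,M,np.c_[P[0]+rad*np.cos(t),P[1]+rad*np.sin(t),0*t+z]);q=((q-[x0,y0]+.5)*S).astype(int)
    cv2.polylines(a,[q],True,c,1)
circ(race,.036,.017,(0,0,255));circ(race,.026,.017,(0,255,255));circ(jar,.02,.058,(0,0,255));circ(vial,.016,.06,(0,255,0));circ(sp,.019,.014,(255,0,0));circ(ad,.0175,.064,(0,255,255))
cv2.imwrite("pics/o3.png",a)
D=np.load("w2.npz");g=lambda u,v,z:wray(D["K"],D["M"],(u/1.3,v/1.3),z)
t1,t2=g(370,180,.025),g(475,198,.025);e=t1-t2
print("tips",t1.round(4),t2.round(4),"span",np.hypot(*e[:2]).round(4),"axis ang",np.degrees(np.arctan2(e[1],e[0])).round(1)-90)
b=cv2.imread("pics/w2.png")[80:180,260:400];b=cv2.resize(b,None,fx=5,fy=5,interpolation=2);cv2.imwrite("pics/o2.png",b)
E
python3 m.py
```

```text
jar [0.5384 0.2087 0.058 ] dist 56.8 56 ang 105.8
vial [0.5754 0.2025 0.06  ] dist 53.0 52 ang 66.1
spacer [0.6049 0.1793 0.014 ] dist 56.8 55 ang 26.3
adapter [0.5001 0.1464 0.064 ] dist 54.4 53.5 ang -171.9
race [0.5539 0.1541 0.017 ]
tips [ 0.5701 -0.1151  0.025 ] [ 0.4838 -0.1245  0.025 ] span 0.0868 axis ang -83.7
```

View pics/o3.png

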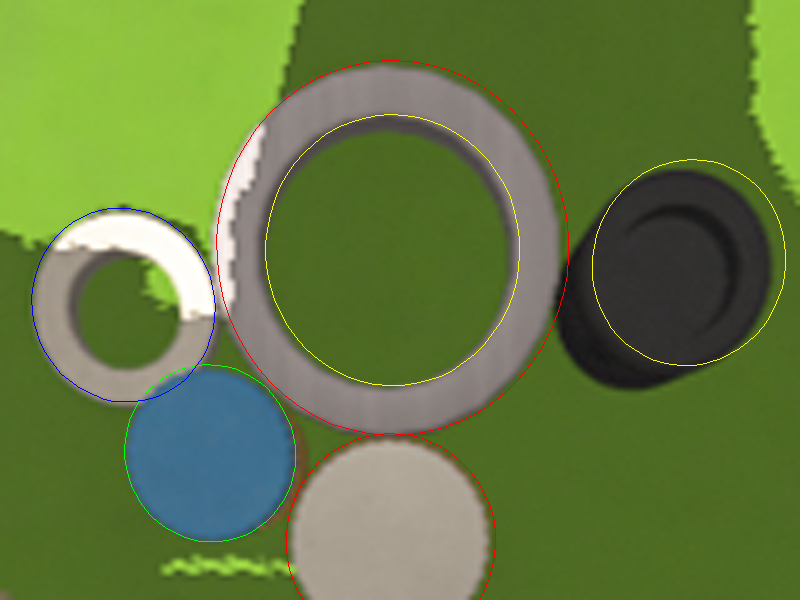

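View pics/o2.png

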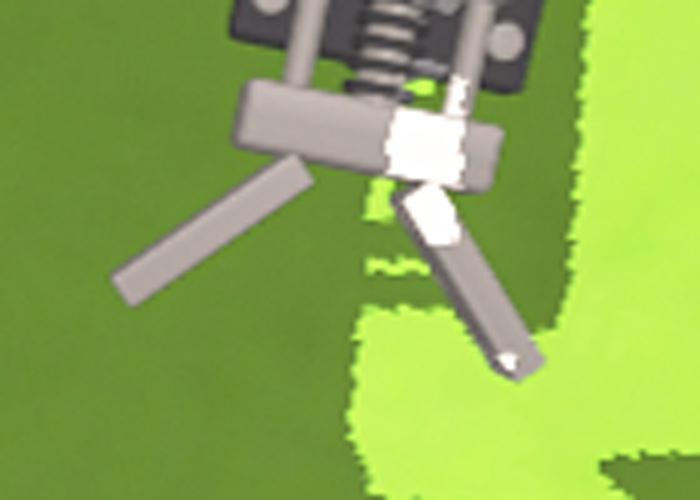

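The overlay shows the race's true centre at crop (386,249), within a pixel of the model. The wrist is already in line with the exit direction of -74°. I'll refine the race centre and the vee axis from these pixels.

Run:
```python
from h import *
D=np.load("w3.npz");K,M=D["K"],D["M"]
c=lambda x,y,z:wray(K,M,(195+x/5-.5,20+y/5-.5),z)
R=c(386,249,.017);s=r.get_state();print("race",R.round(4),s["tcp_pos"].round(4),s["eef_rot"])
for n,P in [("jar",c(388,537,.058)),("adapter",c(681,268,.064)),("spacer",c(123,306,.014))]:
    e=P-R;print(n,np.hypot(*e[:2]).round(4),np.degrees(np.arctan2(e[1],e[0])).round(1))
d=R-s["tcp_pos"];Rt=Ro.from_euler("xyz",s["eef_rot"],degrees=True).as_matrix();print("tool delta mm to TCP z .022",(Rt.T@np.r_[d[:2],.022-s["tcp_pos"][2]]*1000).round(1))
D=np.load("w2.npz");g=lambda x,y,z=.025:wray(D["K"],D["M"],(260+x/5-.5,80+y/5-.5),z)[:2]
a=lambda p,q:np.degrees(np.arctan2(*(q-p)[::-1]))
L0,L1=g(133,307),g(313,182);R0,R1=g(518,380),g(410,195);B0,B1=g(235,145),g(490,190)
print("L",L0,a(L0,L1),"R",R0,a(R0,R1),"block",a(B0,B1))
# apex
A=np.c_[L1-L0,-(R1-R0)];k=np.linalg.solve(A,R0-L0);ap=L0+k[0]*(L1-L0);print("apex",ap,"tips",(L0+R0)/2, "wide",np.hypot(*(L0-R0)))
```

```text
race [0.5555 0.1538 0.017 ] [0.5204 0.2633 0.2757] [-1.79999111e+02 -9.28725504e-04 -7.39762903e+01]
jar 0.0564 106.7
adapter 0.0545 -173.3
spacer 0.0557 27.2
tool delta mm to TCP z .022 [114.9  -3.5 253.7]
L [ 0.56786982 -0.11306212] -129.7507072812768 R [ 0.48499732 -0.1206783 ] -41.25802503036933 block -173.7996668913621
apex [ 0.52924924 -0.15949716] tips [ 0.52643357 -0.11687021] wide 0.08322173437888696
```

Run:
```python
from h import *
b=ray("scene",(190+400/6.5,150+165/6.5),0);print(b)
for h in (.03,.04,.05,.06,.07):print(h,proj("scene",[b[0],b[1],h])[0], "top edge px ~(251.5,156-160)")
D=np.load("w3.npz")
for h in (.04,.05,.06):print(h,wray(D["K"],D["M"],(245/1.3,(425-299)/1.3),h).round(3))
```

```text
[0.63277845 0.20847765 0.        ]
0.03 [250.77119486 164.84902469] top edge px ~(251.5,156-160)
0.04 [250.50783829 161.23278913] top edge px ~(251.5,156-160)
0.05 [250.24053897 157.56241436] top edge px ~(251.5,156-160)
0.06 [249.96920769 153.83667543] top edge px ~(251.5,156-160)
0.07 [249.69375253 150.05431014] top edge px ~(251.5,156-160)
0.04 [0.626 0.203 0.04 ]
0.05 [0.624 0.203 0.05 ]
0.06 [0.621 0.203 0.06 ]
```

The box is about 50–55 mm high, which clears the gripper body at 73 mm. I'll go over the race and down to just above it.

```bash
python3 -m pendant '[[55,-2,0,0,0,0],[100,-3,20,0,0,0],[115,-3.5,60,0,0,0],[115,-3.5,110,0,0,0],[115,-3.5,155,0,0,0],[115,-3.5,195,0,0,0],[115,-3.5,220,0,0,0],[115,-3.5,228,0,0,0],[115,-3.5,228,0,0,0],[115,-3.5,228,0,0,0]]'
python3 - <<'E'
from h import *
s,K,M=wcam();p=r.capture("side");q=r.capture("scene")
t=np.linspace(0,6.28,40)
print(s["joints"].round(1))
a=cv2.resize(p[190:290,190:330,::-1],None,fx=4,fy=4,interpolation=2);b=cv2.resize(q[130:230,190:310,::-1],None,fx=4,fy=4,interpolation=2)
w=np.zeros((400,800,3),np.uint8);w[:,:320]=a[:,120:440];w[:,320:]=b[:,:480];cv2.imwrite("pics/d1.png",w)
E
```

```text
time_s: 5.0
tcp_pos: [0.5567, 0.1541, 0.049]
eef_rot: [-179.9, 0.0, -74.0]
contact_force: [0.2, 0.1, 1.2]
gripper_width: 0.0004
gripper_force: 0.0
[ 34.9  22.9 -25.2   0.  -41.8 -18.9]
```

View pics/d1.png

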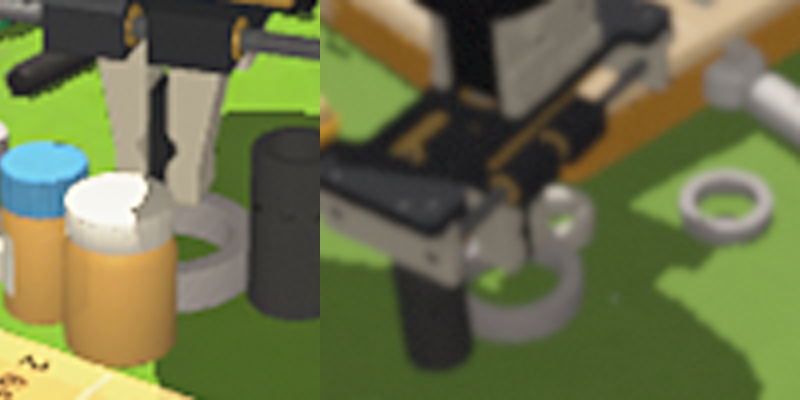

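Both views show the tapered fingertips over the bore, with the body above the jar, vial and adapter. I'll go down into the bore slowly.

```bash
python3 -m pendant '[[0,1,5,0,0,0],[0,1,9,0,0,0],[0,1,12,0,0,0],[0,1,12,0,0,0]]'; python3 -m pendant '[[0,0,3,0,0,0],[0,0,6,0,0,0],[0,0,9,0,0,0],[0,0,11,0,0,0],[0,0,11,0,0,0]]'
```

```text
time_s: 5.6
tcp_pos: [0.5547, 0.1535, 0.0351]
eef_rot: [180.0, -0.0, -74.0]
contact_force: [0.6, -0.6, 0.3]
gripper_width: 0.0007
gripper_force: 0.0
time_s: 6.22
tcp_pos: [0.5548, 0.1536, 0.0244]
eef_rot: [180.0, -0.0, -74.0]
contact_force: [0.2, 0.6, 0.3]
gripper_width: 0.0004
gripper_force: 0.0
```

It is in the bore without contact. Now I push straight out along tool +x.

```bash
python3 -m pendant '[[2,0,0,0,0,0],[4,0,0,0,0,0],[6,0,0,0,0,0],[8,0,0,0,0,0],[10,0,0,0,0,0],[12,0,0,0,0,0],[14,0,0,0,0,0],[16,0,0,0,0,0],[18,0,0,0,0,0],[20,0,0,0,0,0],[22,0,0,0,0,0],[24,0,0,0,0,0]]'; python3 -m pendant '[[3,0,0,0,0,0],[6,0,0,0,0,0],[10,0,0,0,0,0],[14,0,0,0,0,0],[18,0,0,0,0,0],[22,0,0,0,0,0],[26,0,0,0,0,0],[30,0,0,0,0,0],[34,0,0,0,0,0],[38,0,0,0,0,0],[42,0,0,0,0,0],[45,0,0,0,0,0],[47,0,0,0,0,0],[48,0,0,0,0,0],[48,0,0,0,0,0]]'
python3 - <<'E'
from h import *
q=r.capture("scene");p=r.capture("side")
a=cv2.resize(q[130:270,180:360,::-1],None,fx=3,fy=3,interpolation=2)
b=cv2.resize(p[180:320,200:290,::-1],None,fx=2.9,fy=3,interpolation=2);w=np.hstack([a,b]);print(w.shape);cv2.imwrite("pics/e1.png",w)
E
```

```text
time_s: 7.72
tcp_pos: [0.5616, 0.1304, 0.0246]
eef_rot: [180.0, 0.0, -74.0]
contact_force: [0.4, 1.4, 0.6]
gripper_width: 0.0004
gripper_force: 0.6
time_s: 9.6
tcp_pos: [0.5747, 0.0843, 0.0246]
eef_rot: [180.0, -0.0, -74.0]
contact_force: [-0.1, 0.7, 0.2]
gripper_width: 0.0003
gripper_force: 0.3
(420, 801, 3)
```

View pics/e1.png

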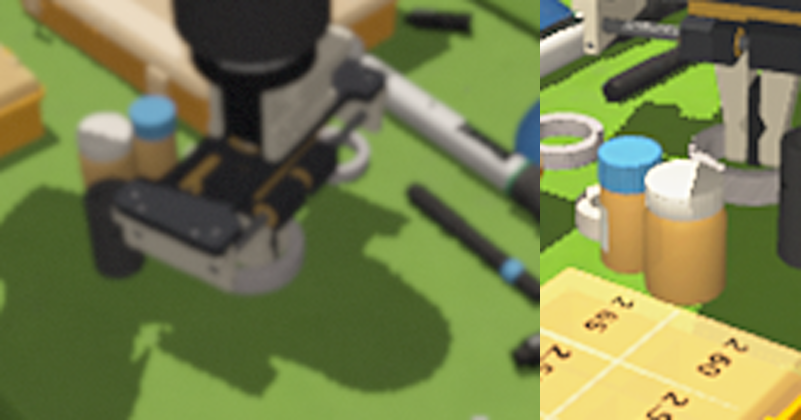

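The race is out of the crowd, and the jar, vial, spacer and adapter stand where they were. Next I slide diagonally onto the vee axis, turning the tool to -85°.

```bash
python3 -m pendant '[[3,2,0,0,0,0],[8,6,0,0,0,0],[14,11,0,0,0,0.02],[20,16,0,0,0,0.03],[26,22,0,0,0,0.05],[32,27,0,0,0,0.06],[38,32,0,0,0,0.07],[44,37,0,0,0,0.09],[50,42,0,0,0,0.1],[56,47,0,0,0,0.11],[62,52,0,0,0,0.12],[68,57,0,0,0,0.13],[74,62,0,0,0,0.15],[80,67,0,0,0,0.16],[86,72,0,0,0,0.17],[92,78,0,0,0,0.18],[98,83,0,0,0,0.19],[102,87,0,0,0,0.192],[104,88,0,0,0,0.192],[104,88,0,0,0,0.192]]'
```

```text
time_s: 12.2
tcp_pos: [0.5186, -0.0401, 0.0245]
eef_rot: [180.0, -0.0, -85.0]
contact_force: [1.0, 0.1, -0.0]
gripper_width: 0.0006
gripper_force: 0.0
```

```bash
python3 -m pendant '[[3,0,0,0,0,0],[6,0,0,0,0,0],[9,0,0,0,0,0],[13,0,0,0,0,0],[17,0,0,0,0,0],[21,0,0,0,0,0],[25,0,0,0,0,0],[29,0,0,0,0,0],[33,0,0,0,0,0],[37,0,0,0,0,0],[40,0,0,0,0,0],[43,0,0,0,0,0],[46,0,0,0,0,0],[49,0,0,0,0,0],[51,0,0,0,0,0],[52,0,0,0,0,0],[52,0,0,0,0,0]]'
python3 - <<'E'
from h import *
s,K,M=wcam();p=r.capture("wrist");q=r.capture("scene");np.savez("w4",K=K,M=M)
a=cv2.resize(p[:,:,::-1],None,fx=.7,fy=.7,interpolation=3);b=cv2.resize(q[220:360,270:410,::-1],None,fx=2.9,fy=2.9,interpolation=2)[:294]
b=cv2.resize(q[230:335,270:410,::-1],(392,294),interpolation=2);cv2.imwrite("pics/f1.png",np.hstack([a,b]))
E
```

```text
time_s: 14.32
tcp_pos: [0.5233, -0.0917, 0.0246]
eef_rot: [180.0, -0.0, -85.0]
contact_force: [0.2, 0.4, 0.4]
gripper_width: 0.0004
gripper_force: 0.1
```

View pics/f1.png

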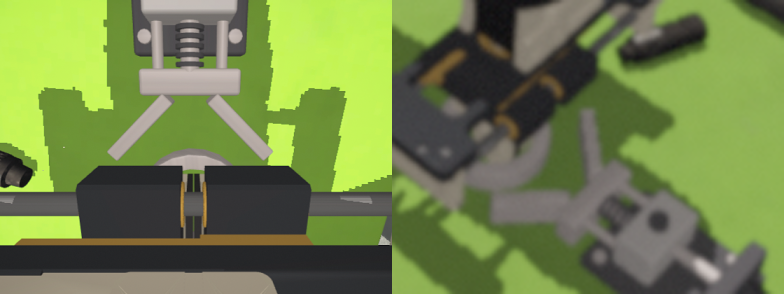

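The wrist view shows the vee square to the tool, with tips at (110,155) and (268,155). Its centre is at about x=189, while the race's front arc and the fingers are at about 195, a few mm to the right. I'll compute the offset.

Run:
```python
from h import *
D=np.load("w4.npz");K,M=D["K"],D["M"];s=r.get_state();Rt=Ro.from_euler("xyz",s["eef_rot"],degrees=True).as_matrix()
for n,u,v,z in [("Ltip",108,154,.025),("Rtip",272,153,.025),("Lin",118,160,.025),("Rin",263,160,.025),("Lroot",172,100,.025),("Rroot",208,100,.025),("blockL",139,92,.03),("blockR",240,92,.03),("race front top",195,150,.017)]:
    P=wray(K,M,(u/.7,v/.7),z);print(n,(Rt.T@(P-s["tcp_pos"])*1000).round(1))
```

```text
Ltip [ 28.9 -47.5  -0.4]
Rtip [29.4 45.1 -0.4]
Lin [ 25.4 -42.2  -0.4]
Rin [25.3 40.3 -0.4]
Lroot [ 58.9 -10.7  -0.4]
Rroot [58.9  8.6 -0.4]
blockL [ 63.3 -27.1  -5.4]
blockR [63.2 24.6 -5.4]
race front top [29.1  1.7  7.6]
```

```bash
python3 -m pendant '[[3,-0.5,0,0,0,0],[6,-1,0,0,0,0],[9,-1.2,0,0,0,0],[12,-1.2,0,0,0,0],[14,-1.2,0,0,0,0],[16,-1.2,0,0,0,0],[17,-1.2,0,0,0,0],[18,-1.2,0,0,0,0],[18,-1.2,0,0,0,0]]'
```

```text
time_s: 15.55
tcp_pos: [0.5261, -0.1095, 0.0246]
eef_rot: [180.0, -0.0, -85.0]
contact_force: [-0.5, 0.0, 0.7]
gripper_width: 0.0007
gripper_force: 0.2
```

```bash
python3 -m pendant '[[0.5,0,0,0,0,0],[1,0,0,0,0,0],[1.5,0,0,0,0,0],[2,0,0,0,0,0],[2,0,0,0,0,0]]'
```

```text
time_s: 16.18
tcp_pos: [0.5263, -0.1115, 0.0246]
eef_rot: [-180.0, -0.0, -85.0]
contact_force: [0.3, 1.1, -0.5]
gripper_width: 0.0004
gripper_force: 0.4
```

```bash
for i in 1 2 3; do :; done; python3 -m pendant '[[0.5,0,0,0,0,0],[1,0,0,0,0,0],[1.5,0,0,0,0,0],[1.5,0,0,0,0,0]]' | sed -n 2,4p; python3 -m pendant '[[0.5,0,0,0,0,0],[1,0,0,0,0,0],[1,0,0,0,0,0],[1,0,0,0,0,0]]'| sed -n 2,4p
```

```text
tcp_pos: [0.5264, -0.113, 0.0246]
eef_rot: [-180.0, -0.0, -85.0]
contact_force: [0.7, 1.3, 0.3]
tcp_pos: [0.5264, -0.114, 0.0246]
eef_rot: [180.0, -0.0, -85.0]
contact_force: [0.8, 1.2, -0.1]
```

```bash
python3 -m pendant '[[0.5,0,0,0,0,0],[0.5,0,0,0,0,0],[0.5,0,0,0,0,0]]' | sed -n 2,4p; python3 -m pendant '[[0.5,0,0,0,0,0],[0.5,0,0,0,0,0],[0.5,0,0,0,0,0]]'| sed -n 2,4p;  python3 -m pendant '[[0.5,0,0,0,0,0],[0.5,0,0,0,0,0],[0.5,0,0,0,0,0]]'| sed -n 2,4p
```

```text
tcp_pos: [0.5265, -0.1144, 0.0246]
eef_rot: [-180.0, -0.0, -85.0]
contact_force: [-0.0, 1.3, -0.7]
tcp_pos: [0.5266, -0.115, 0.0246]
eef_rot: [-180.0, -0.0, -85.0]
contact_force: [0.7, 1.3, -0.6]
tcp_pos: [0.5266, -0.1154, 0.0246]
eef_rot: [180.0, -0.0, -85.0]
contact_force: [0.3, 1.8, -1.0]
```

```bash
python3 -m pendant '[[0.5,0,0,0,0,0],[0.5,0,0,0,0,0],[0.5,0,0,0,0,0]]' | sed -n 2,4p; python3 -m pendant '[[0.5,0,0,0,0,0],[0.5,0,0,0,0,0],[0.5,0,0,0,0,0]]'| sed -n 2,4p;  python3 -m pendant '[[0.5,0,0,0,0,0],[0.5,0,0,0,0,0],[0.5,0,0,0,0,0]]'| sed -n 2,4p
```

```text
tcp_pos: [0.5267, -0.1159, 0.0246]
eef_rot: [-180.0, 0.0, -85.0]
contact_force: [0.4, 1.6, 0.4]
tcp_pos: [0.5267, -0.1164, 0.0246]
eef_rot: [-180.0, 0.0, -85.0]
contact_force: [0.9, 3.7, 0.7]
tcp_pos: [0.5268, -0.1168, 0.0246]
eef_rot: [-180.0, 0.0, -85.0]
contact_force: [-0.0, 5.0, -0.4]
```

Contact with the vee is felt, and the force rises about 2 N per half millimetre with no side load. I'll press on to about 10 N.

```bash
python3 -m pendant '[[0.3,0,0,0,0,0],[0.6,0,0,0,0,0],[0.6,0,0,0,0,0],[0.6,0,0,0,0,0]]' | sed -n 1,4p; python3 -m pendant '[[0.3,0,0,0,0,0],[0.6,0,0,0,0,0],[0.6,0,0,0,0,0],[0.6,0,0,0,0,0]]'| sed -n 2,4p
```

```text
time_s: 19.92
tcp_pos: [0.5268, -0.1173, 0.0245]
eef_rot: [-180.0, 0.0, -85.0]
contact_force: [-0.2, 6.6, 0.2]
tcp_pos: [0.5269, -0.1177, 0.0245]
eef_rot: [-180.0, 0.0, -85.0]
contact_force: [-0.7, 7.9, 0.8]
```

```bash
python3 -m pendant '[[0.4,0,0,0,0,0],[0.9,0,0,0,0,0],[0.9,0,0,0,0,0],[0.9,0,0,0,0,0]]' | sed -n 1,4p; python3 -m pendant '[[0,0,0,0,0,0],[0.2,0,0,0,0,0],[0.2,0,0,0,0,0],[0.2,0,0,0,0,0],[0.2,0,0,0,0,0],[0.2,0,0,0,0,0],[0.2,0,0,0,0,0],[0.2,0,0,0,0,0],[0.2,0,0,0,0,0],[0.2,0,0,0,0,0],[0.2,0,0,0,0,0],[0.2,0,0,0,0,0]]'| sed -n 1,4p
```

```text
time_s: 20.92
tcp_pos: [0.527, -0.1183, 0.0245]
eef_rot: [-180.0, 0.0, -85.0]
contact_force: [-1.3, 9.6, 1.6]
time_s: 22.42
tcp_pos: [0.527, -0.1184, 0.0245]
eef_rot: [-180.0, 0.0, -85.0]
contact_force: [-1.9, 10.3, 0.2]
```

Pressed at about 10 N for 1.5 s. Now I ease off slowly to the middle of the bore.

```bash
python3 -m pendant '[[-0.5,0,0,0,0,0],[-1,0,0,0,0,0],[-1.5,0,0,0,0,0],[-2,0,0,0,0,0],[-2.5,0,0,0,0,0],[-3,0,0,0,0,0],[-3.5,0,0,0,0,0],[-4,0,0,0,0,0],[-5,0,0,0,0,0],[-6,0,0,0,0,0],[-7,0,0,0,0,0],[-8,0,0,0,0,0],[-9,0,0,0,0,0],[-9,0,0,0,0,0],[-9,0,0,0,0,0]]'
```

```text
time_s: 24.3
tcp_pos: [0.5262, -0.1103, 0.0246]
eef_rot: [-180.0, -0.0, -85.0]
contact_force: [0.2, -0.5, -0.3]
gripper_width: 0.0002
gripper_force: 0.0
```

```bash
python3 -m pendant '[[0,0,-1,0,0,0],[0,0,-3,0,0,0],[0,0,-6,0,0,0],[0,0,-10,0,0,0],[0,0,-18,0,0,0],[0,0,-30,0,0,0],[0,0,-60,0,0,0],[0,0,-110,0,0,0],[-50,0,-160,0,0,0],[-100,0,-200,0,0,0],[-130,0,-220,0,0,0],[-130,0,-220,0,0,0],[-130,0,-220,0,0,0]]'
python3 - <<'E'
from h import *
s,K,M=wcam();p=r.capture("wrist");q=r.capture("scene");np.savez("w5",K=K,M=M)
a=cv2.resize(p[0:210,170:380,::-1],(400,400),interpolation=2);b=cv2.resize(q[150:340,190:390,::-1],(400,400),interpolation=2);cv2.imwrite("pics/g1.png",np.hstack([a,b]))
E
```

```text
time_s: 25.92
tcp_pos: [0.5144, 0.0192, 0.2447]
eef_rot: [180.0, 0.0, -85.0]
contact_force: [-1.0, -0.1, -0.2]
gripper_width: 0.0003
gripper_force: 0.0
```

View pics/g1.png

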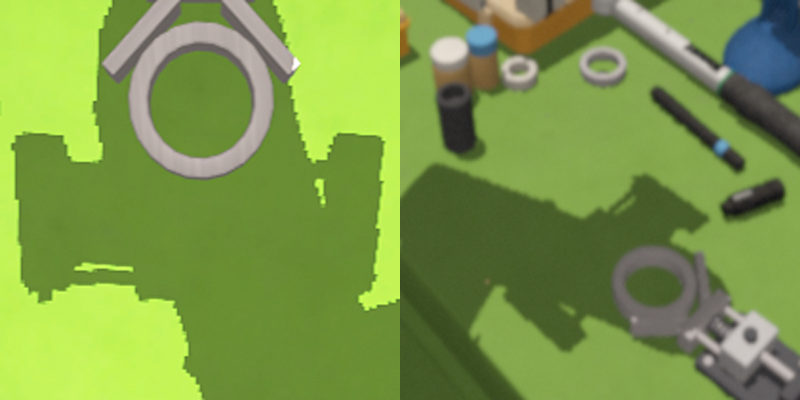

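The picture shows the race lying flat and centred in the vee, its centre at (201,100) between the tips at (105,68) and (298,65). The four others stand in place and the gripper is clear, so I hand the job in.

```bash
python3 -c "
from plant import r
print(r.close_job())"
```

```text
the job is handed in; nothing more can be done
None
```

The race was slid flat out of the crowd and pressed into the vee at about 10 N for 1.5 s; it lies centred there, the other four look unmoved in the last picture, and the job is handed in (no verdict was returned).

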